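# Roller into its bracket, steel collar to the axle end

## Task

Lay the saw's infeed roller into its bracket, with the axle down in both open-topped slots, and let go of it. Then lift the two look-alike black shaft collars one at a time to feel which is the heavier; leave the lighter one sitting properly in the V-rack, and finish while still holding the heavier one up in line with the bare (headless) end of the roller's axle, bore facing the axle and about 20 mm clear of its end, ready to be pushed on. Leave the other things on the bench where they are.

Things in the scene. Friction and masses are not known exactly. Their poses are not given: they have to be found in the camera images.
- roller_mid (a point): Middle of the infeed roller, on its axis. 0.6 kg; grey tube 50 mm in diameter, 200 mm long, on a steel axle 15 mm in diameter, 300 mm long, that stands out 50 mm at each end. Its y axis runs along the axle towards the end with a red head (24 mm across, 128 to 138 mm from the middle); the -y end is bare. At the start it lies level in the saddle, axis 60 mm above the bench.
- saddle: Fixed wooden saddle that the roller waits in; origin at the centre of its underside, y along the roller. Board 70 by 150 mm, 10 mm high, with two V chocks 49 to 71 mm either side of the middle, up to 55 mm high; between them the tube's middle is free for the fingers.
- fit_point (a point): Point on the roller's axle line, fixed to the roller, 35 mm beyond the bare end of the axle (185 mm from the roller's middle, towards its -y): a collar centred here has 20 mm of air between its face and the axle end. Axes as the roller's.
- bracket_seat (a point): Beige fixed bracket: midpoint of the line where the axle's centre rests, 85 mm above the bench; y along that line, z up. Base 84 by 250 mm; two cheeks 8 mm thick, 107 to 115 mm either side of the middle, 100 mm high, each with a slot open at the top, 18 mm wide, flared at 45 degrees to 40 mm. The tube lies between them with 7 mm play each end. The roller may go in either way round.
- collar_p_mid (a point): Centre of one of two blackened shaft collars that look exactly alike (one solid steel, one aluminium; 0.1 to 0.5 kg; sight does not tell which): 50 mm outside diameter, 30 mm wide, 18 mm bore, standing on its rim in the V-rack's groove, bore level. Its y axis is the bore axis (at the start along the rack's y).
- collar_q_mid (a point): Centre of one of two blackened shaft collars that look exactly alike (one solid steel, one aluminium; 0.1 to 0.5 kg; sight does not tell which): 50 mm outside diameter, 30 mm wide, 18 mm bore, standing on its rim in the V-rack's groove, bore level. Its y axis is the bore axis (at the start along the rack's y).
- rack: Fixed V-rack, origin at the centre of its underside: aluminium V-block 190 mm long, 42 mm wide, 120 degree groove along its y, on a dark foot plate 90 by 200 mm, 8 mm thick; end plates 48 mm high. A seated collar's centre is over the rack's y axis, 70 mm above the bench (35 to 55 mm either side of the middle at the start); it overhangs the block, so fingers can come down beside it.
- oil_bottle: yellow closed oil bottle with a red cap, 56 mm across, 150 mm tall, standing; origin at the centre of its foot. To be left alone.
- mallet: rubber-headed mallet with a wooden handle, 260 mm long, lying; origin half-way along, on the bench. To be left alone.
- wrench: steel spanner, 180 mm long, lying; origin half-way along, on the bench. To be left alone.
- chip_brush: wooden-handled brush, 200 mm long, lying; origin half-way along, on the bench. To be left alone.
- slug: sawn steel slug, 42 mm across, 45 mm tall, standing; origin at the centre of its foot. To be left alone.
- square: try square, stock 100 mm, blade 150 mm, lying flat; origin under the middle of the stock. To be left alone.
- tube_offcut: offcut of 30 mm square steel tube, 90 mm long, lying; origin under its middle. To be left alone.
Mind the look-alikes: they are no part of the job. Leave any red look-alike of the part that bears collar_p_mid alone.

How it is judged:
By the outcome, as a careful person would: the job done as asked, in the order asked, and still so for the second after the job is handed in, while the arm keeps its last pose, push and grip.
It also fails if it takes over 69 s, if anything falls off the work surface, if the arm or the gripper's body presses on something with over 40 N, if the wrist force passes 120 N, or if a joint passes its speed limit or range.

## Robot

A 6-joint arm with a two-finger parallel gripper is mounted at the origin on the work surface. World frame = base frame: x ahead of the robot, y to its left, z up, the work surface at z = 0. Lengths are in m, angles in rad, forces in N, time in s.
With the tool pointing down it reaches from about 0.25 to 0.775 m from the base axis. Payload 4 kg.
Tool frame: the origin (TCP) lies midway between the tips of the shut fingers; the grasp point (between the pads) lies 19 mm behind it (robot.hold_point_z is the distance from the TCP to the grasp point, in m); z points along the fingers, x is the direction in which the jaws open and shut, and the axes are right-handed (so a half turn about z gives the same grasp; the last joint's range is limited). The gripper opens to 85 mm and grips with 20 to 120 N. Pads are 22 mm wide; open, the fingers measure 114 mm over their backs; the gripper's body (76 mm by 85 mm) begins 54 mm behind the grasp point. The pads swing forward as they close: fully open they stand 13 mm farther back than shut.
Start: joints at [1.061, 0.087, 1.371, -0, 1.684, -0.103], TCP at [0.218, 0.505, 0.231] pointing down, gripper open.
Joint ranges: [-3.1, 3.1], [-0.76, 2.03], [0.27, 2.55], [-1.08, 4.22], [0.17, 2.65], [-2.57, 2.57]. Speed limits (rad/s): [2.79, 2.79, 3.14, 3.14, 3.14, 3.14].

## Interface

Orientations are given as a rotation vector (axis times angle).
In Python, from workcell import telemetry, viewer, workorder, robot gives the robot as it stands.
- The arm moves only by the shell command python3 -m jog 'ROWS' [OPENING] [FORCE]. ROWS is a JSON object of lists of equal length, an entry for each row: "linear": the shift along the tool's x, y, z in mm, a list of three; "yaw": the turn about the tool's z in rad. In form: {"linear": [[tx, ty, tz], ...], "yaw": [yaw, ...]}. A call has 1 to 8 rows; each row is the pose to reach, as a shift and turn from the pose commanded when the call began, along the tool's axes at that moment; what a row does not reach only later rows make up. A row lasts 1/8 s, in which the tool goes at most 62.5 mm and 10.7 degrees, less where a joint would pass 70% of its speed; a pose out of reach is approached as far as the arm can. A call with a gripper value outside its range is refused whole. OPENING is the closure, from 0 (fully open) to 1 (shut), set as the call begins (- or left out, the last holds). The fingers move at their own pace and stop on an object; FORCE is the grip in N (left out, the last holds). Time passes only in rows, so rows that repeat a pose let the fingers close. It gives the time, the measured TCP pose, the force and the opening at its end, in the units of the state.
- telemetry.observe(): the state, without advancing time (a new reading comes with each control period).
- viewer.read_camera(name): name is "scene" or "top" or "wrist"; returns a dict with "image" (420x560x3 uint8, red, green, blue), "depth" (420x560 float32, m along the optical axis (not along the pixel's ray), 0 where there is no reading), "intrinsics" (3x3 intrinsics, pixels), "extrinsics" (4x4, takes a point from world to camera coordinates). Camera axes: x right, y down, z forward; pixel columns grow to the right and rows downward; lengths in m; the calibration is good to about 2 mm. A picture is of the moment at which its call begins.
- workorder.sign_off(): hands the job in, once; it reports no verdict.
The state is a dict: "time": time; "q": joint angles; "dq": joint speeds; "joint_efforts": joint torques, N m; "tcp_pos": TCP position; "tcp_rot": TCP orientation; "contact_force": force on the tool from outside, world axes, zero at the start; "moment": the same for the moment, N m; "grip_width": finger opening in m.
Only numpy, scipy, OpenCV 4.12 (cv2) and the standard library are available. Lean on these libraries where they do the work, as an engineer would, in place of code of your own. Each camera call takes 0.05 s, during which the arm holds its last target. There are 200 camera calls.

## Working session

There is one attempt and no reset: what is moved stays moved. The work goes in short steps, Python scripts to look and compute and a shell command to move; the robot and the scene stay as the last step left them, time stands still between calls to the robot, and variables do not carry over. Pictures are saved under pics/ and viewed, about 8 in all and at most 12, crops included, and the job is handed in when it is done.

```bash
ls; mkdir -p pics; python3 - <<'E'
from workcell import telemetry, viewer, robot
import cv2,numpy as np
print(telemetry.observe()); print(robot.hold_point_z)
for n in ["scene","top"]:
    d=viewer.read_camera(n); cv2.imwrite(f"pics/{n}0.png",cv2.cvtColor(d["image"],cv2.COLOR_RGB2BGR)); np.savez(f"{n}0.npz",**d)
    print(n,d["intrinsics"].round(1).tolist(),d["extrinsics"].round(3).tolist())
E
```

```text
pics
{'time': 0.0, 'q': array([ 1.06091183e+00,  8.79462171e-02,  1.37230133e+00,  5.89028409e-06,
        1.68357345e+00, -1.03070707e-01]), 'dq': array([ 0.00037042,  0.00016546, -0.00093401,  0.0002633 , -0.00295846,
       -0.00135173]), 'joint_efforts': array([ 6.85162399e-05, -3.51880431e+01, -3.13267457e+01, -2.68677186e-04,
        1.10898202e-02, -2.05288961e-05]), 'tcp_pos': array([0.21736667, 0.50467447, 0.23012003]), 'tcp_rot': array([ 2.62353608,  1.72633567, -0.00310969]), 'contact_force': array([-0.49107312,  0.14241545,  0.10368086]), 'moment': array([ 0.01359714, -0.00716621,  0.01882233]), 'grip_width': 0.08520308812155952}
0.0187
scene [[412.2, 0.0, 289.2], [0.0, 412.2, 209.2], [0.0, 0.0, 1.0]] [[0.905, 0.424, 0.0, -0.512], [0.341, -0.726, -0.597, -0.16], [-0.253, 0.541, -0.802, 1.396], [0.0, 0.0, 0.0, 1.0]]
top [[417.6, 0.0, 279.2], [0.0, 417.6, 208.9], [0.0, 0.0, 1.0]] [[0.005, -1.0, -0.004, -0.015], [-0.994, -0.004, -0.106, 0.576], [0.106, 0.005, -0.994, 1.381], [0.0, 0.0, 0.0, 1.0]]
```

View pics/scene0.png

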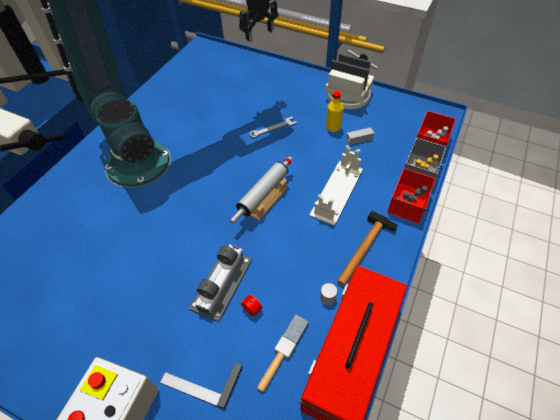

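View pics/top0.png

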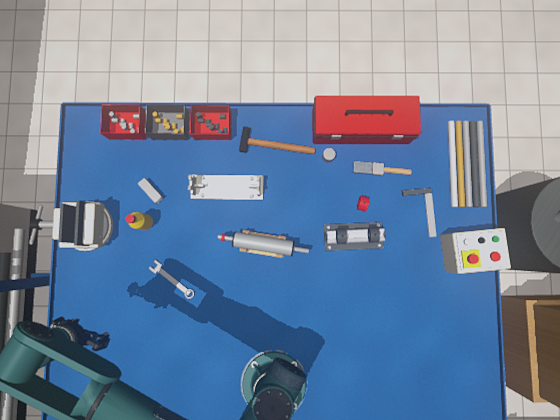

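The scene view shows the roller with its red head at (289,161) and bare end at (235,218). The bracket is at (338,188) and the rack at (222,280), holding black collars at (228,256) and (207,289). In the top view the roller is at (265,243), the bracket at (227,187) and the rack at (354,236).

Look-alikes:
- **Collars:** the red collar at scene (252,305) / top (363,203) and the slug at scene (329,293) are not wanted. The two black ones in the rack are.
- **Roller:** the rods on the right at top (467,163) are not the roller.

```bash
cat > h.py <<'E'
import numpy as np,cv2
def cloud(d):
    K,T,z=d["intrinsics"],d["extrinsics"],d["depth"]
    v,u=np.mgrid[:z.shape[0],:z.shape[1]]
    p=np.stack([(u-K[0,2])/K[0,0]*z,(v-K[1,2])/K[1,1]*z,z],-1)
    w=(p-T[:3,3])@T[:3,:3]
    w[z==0]=np.nan
    return w
def ray(d,u,v,zp):
    K,T=d["intrinsics"],d["extrinsics"]; R=T[:3,:3]
    c=-R.T@T[:3,3]; r=R.T@np.array([(u-K[0,2])/K[0,0],(v-K[1,2])/K[1,1],1])
    return c+r*(zp-c[2])/r[2]
def proj(d,p):
    q=d["extrinsics"][:3,:3]@np.asarray(p)+d["extrinsics"][:3,3]; q=d["intrinsics"]@q; return q[:2]/q[2]
def rect(P):
    return cv2.minAreaRect(np.float32(P[:,:2]*1000))
E
python3 - <<'E'
from h import *
d=dict(np.load("top0.npz")); s=dict(np.load("scene0.npz"))
for n,c in(("top",cloud(d)),("scene",cloud(s))):
    im=(d if n=="top" else s)["image"].astype(int)
    def box(x0,x1,y0,y1,z0,z1): 
        m=(c[...,0]>x0)&(c[...,0]<x1)&(c[...,1]>y0)&(c[...,1]<y1)&(c[...,2]>z0)&(c[...,2]<z1); return m
    if n=="top": print("roller ends ray",ray(d,221,237,.06),ray(d,307,250,.06),"bracket",ray(d,227,187,.02),"rack",ray(d,354,236,.03))
    for nm,b in(("roller",(.3,.55,-.15,.25,.05,.12)),("brk_top",(.5,.68,-.05,.35,.08,.12)),("brk",(.5,.68,-.05,.35,.005,.12)),("rack_foot",(.3,.55,-.4,-.13,.004,.02)),("rackall",(.3,.55,-.4,-.13,.015,.12)),("rack_collars",(.3,.55,-.4,-.13,.075,.12))):
        m=box(*b); P=c[m]
        if len(P)<5: print(n,nm,len(P));continue
        print(n,nm,len(P),rect(P),P.min(0).round(3),P.max(0).round(3))
        if nm in("brk_top","rack_collars"):
            k,l,st,ce=cv2.connectedComponentsWithStats(m.astype(np.uint8))
            for i in range(1,k):
                if st[i,4]>5: Q=c[l==i]; print("   ",st[i,4],ce[i].round(1),rect(Q),Q.max(0).round(3),np.median(Q,0).round(3))
E
```

```text
roller ends ray [0.47945126 0.17841006 0.06      ] [ 0.43822066 -0.10421632  0.06      ] bracket [0.65221648 0.16693702 0.02      ] rack [ 0.48598907 -0.26387915  0.03      ]
top roller 1132 ((461.7897644042969, 39.974029541015625), (298.4375305175781, 67.0894546508789), 81.44637298583984) [ 0.421 -0.107  0.05 ] [0.503 0.188 0.094]
top brk_top 58 ((658.0255737304688, 168.87037658691406), (230.24424743652344, 46.33716583251953), 89.31221771240234) [0.634 0.054 0.081] [0.68  0.284 0.101]
    15 [190.1 177.1] ((672.6909790039062, 278.5090637207031), (7.815803050994873, 11.363154411315918), 87.15897369384766) [0.678 0.283 0.1  ] [0.673 0.279 0.093]
    16 [257.9 177.8] ((672.0654296875, 56.86231994628906), (6.6090617179870605, 15.501733779907227), 88.709228515625) [0.68  0.06  0.101] [0.671 0.057 0.093]
    16 [189.6 186.4] ((643.8829956054688, 279.6817626953125), (7.7945685386657715, 14.909574508666992), 84.65706634521484) [0.651 0.284 0.099] [0.642 0.28  0.093]
    8 [257.5 187.5] ((639.0575561523438, 57.9157829284668), (10.943032264709473, 3.448258399963379), 2.6055428981781006) [0.64
[... 2312 characters left out ...]
[ 0.55  -0.132  0.02 ]
scene rackall 1367 ((489.6946716308594, -270.1938781738281), (198.07212829589844, 59.825679779052734), 88.15057373046875) [ 0.457 -0.369  0.015] [ 0.518 -0.171  0.099]
scene rack_collars 472 ((490.6080322265625, -272.1083984375), (50.00571823120117, 138.42269897460938), 1.520569920539856) [ 0.464 -0.341  0.075] [ 0.517 -0.203  0.099]
    222 [227.5 253.3] ((487.94134521484375, -219.2190704345703), (47.55795669555664, 32.5921745300293), 1.8045728206634521) [ 0.512 -0.203  0.099] [ 0.492 -0.222  0.09 ]
    250 [208.  287.1] ((491.9140930175781, -325.56085205078125), (50.489253997802734, 31.02550506591797), 3.8205652236938477) [ 0.517 -0.309  0.098] [ 0.498 -0.327  0.091]
```

```bash
cat > go.py <<'E'
# usage: go.py x y z ang_deg(world heading of tool x, None=keep) : prints the shift in tool axes
import sys,numpy as np
from scipy.spatial.transform import Rotation as R
from workcell import telemetry
o=telemetry.observe(); M=R.from_rotvec(o["tcp_rot"]).as_matrix()
a=np.arctan2(M[1,0],M[0,0])
print("t",round(o["time"],2),"tcp",o["tcp_pos"].round(4),"ang",np.degrees(a).round(2),"tilt",M[:,2].round(4),"F",o["contact_force"].round(2),"w",o["grip_width"].round(4))
if len(sys.argv)>3:
    p=np.array([float(v) for v in sys.argv[1:4]])
    print("lin mm",((p-o["tcp_pos"])@M*1000).round(1), end=" ")
    if len(sys.argv)>4:
        d=np.radians(float(sys.argv[4]))-a; d=(d+np.pi/2)%np.pi-np.pi/2; print("yaw",(-d).round(4))
E
python3 go.py .464 .037 .24 -8.3
```

```text
Traceback (most recent call last):
  File "go.py", line 7, in <module>
    print("t",round(o["time"],2),"tcp",o["tcp_pos"].round(4),"ang",np.degrees(a).round(2),"tilt",M[:,2].round(4),"F",o["contact_force"].round(2),"w",o["grip_width"].round(4))
                                                                                                                                                     ^^^^^^^^^^^^^^^^^^^^^
AttributeError: 'float' object has no attribute 'round'
```

```bash
sed -i 's/o\["grip_width"\].round(4)/round(o["grip_width"],4)/' go.py; python3 go.py .464 .037 .24 -8.3
```

```text
t 0.1 tcp [0.2174 0.5047 0.2302] ang 66.69 tilt [-0.001  -0.0018 -1.    ] F [ 0.05  0.38 -0.62] w 0.0854
lin mm [-332.   411.5   -9.2] yaw 1.3089
```

```bash
python3 -m jog '{"linear": [[-35,44,-2],[-73,90,-4],[-110,137,-6],[-147,183,-8],[-184,228,-10],[-221,274,-10],[-258,320,-10],[-295,366,-10]], "yaw": [0.165,0.33,0.495,0.66,0.825,0.99,1.15,1.309]}' && python3 go.py .464 .037 .24 -8.3
```

```text
time: 1.1
tcp_pos: [0.4374, 0.0876, 0.241]
tcp_rot: [-3.132, 0.236, 0.0]
contact_force: [0.6, 0.6, 0.1]
grip_width: 0.0856
t 1.1 tcp [0.4374 0.0876 0.241 ] ang -8.61 tilt [-1.e-04  3.e-04 -1.e+00] F [0.55 0.6  0.11] w 0.0856
lin mm [33.9 46.   1. ] yaw -0.0054
```

```bash
python3 - <<'E'
from workcell import viewer
from h import *
d=viewer.read_camera("wrist"); print(d["extrinsics"].round(3).tolist(), d["intrinsics"][0,0])
np.savez("w1.npz",**d); cv2.imwrite("pics/w1.png",d["image"][...,::-1])
E
```

```text
[[0.989, -0.15, 0.0, -0.42], [-0.142, -0.935, 0.325, 0.098], [-0.049, -0.322, -0.946, 0.439], [0.0, 0.0, 0.0, 1.0]] 295.3010754640368
```

View pics/w1.png

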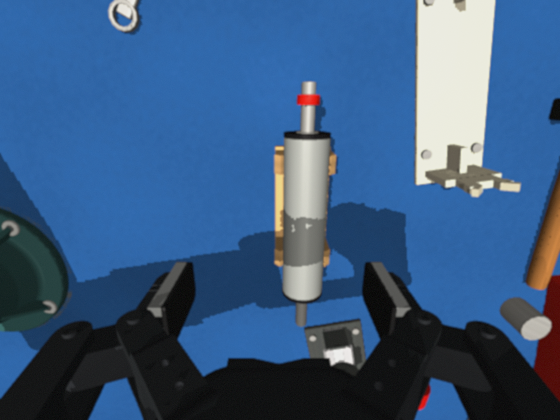

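```bash
python3 - <<'E'
from h import *
d=dict(np.load("w1.npz")); c=cloud(d)
m=(c[...,2]>.045)&(c[...,2]<.1)&(np.abs(c[...,0]-.46)<.09)&(c[...,1]>-.15)&(c[...,1]<.2)
P=c[m]; print(len(P),rect(P),P.min(0),P.max(0))
# tube top ridge : points z>.075
Q=c[m&(c[...,2]>.075)]; print(rect(Q),Q.min(0),Q.max(0))
# axis by PCA on ridge slices
for y0 in np.arange(-.12,.19,.02):
    S=P[(P[:,1]>y0)&(P[:,1]<y0+.02)]
    if len(S)>5: 
        A=np.c_[2*S[:,0],2*S[:,2],np.ones(len(S))]; b=(S[:,0]**2+S[:,2]**2)
        r=np.linalg.lstsq(A,b,rcond=None)[0]; print(round(y0+.01,3),len(S),"cx",r[0].round(4),"cz",r[1].round(4),"R",np.sqrt(r[2]+r[0]**2+r[1]**2).round(4),"x",S[:,0].min().round(3),S[:,0].max().round(3),"zmax",S[:,2].max().round(3))
E
```

```text
8834 ((460.9660949707031, 36.337890625), (298.95745849609375, 69.8380126953125), 81.18098449707031) [ 0.41612524 -0.11174189  0.04501331] [0.50531474 0.18519259 0.08748721]
((460.1503601074219, 35.83283996582031), (201.2820587158203, 41.611732482910156), 81.30122375488281) [ 0.4249358  -0.06489947  0.07500453] [0.49525067 0.13781993 0.08748721]
-0.11 82 cx 0.4383 cz 0.0612 R 0.0069 x 0.43 0.446 zmax 0.069
-0.09 141 cx 0.4408 cz 0.0618 R 0.0065 x 0.433 0.448 zmax 0.069
-0.07 89 cx 0.4511 cz 0.0726 R 0.0137 x 0.434 0.47 zmax 0.086
-0.05 545 cx 0.447 cz 0.0606 R 0.0251 x 0.421 0.473 zmax 0.087
-0.03 682 cx 0.4511 cz 0.0547 R 0.0301 x 0.416 0.487 zmax 0.087
-0.01 756 cx 0.4531 cz 0.0546 R 0.0301 x 0.417 0.487 zmax 0.087
0.01 655 cx 0.4563 cz 0.0605 R 0.025 x 0.43 0.481 zmax 0.087
0.03 695 cx 0.4594 cz 0.0603 R 0.025 x 0.433 0.484 zmax 0.087
0.05 737 cx 0.4624 cz 0.0604 R 0.025 x 0.436 0.487 zmax 0.087
0.07 781 cx 0.4655 cz 0.0601 R 0.0252 x 0.439 0.49 zmax 0.087
0.09 979 cx 0.4696 cz 0.0545 R 0.0301 x 0.435 0.505 zmax 0.087
0.11 1029 cx 0.4715 cz 0.0547 R 0.0299 x 0.436 0.505 zmax 0.087
0.13 917 cx 0.4735 cz 0.0672 R 0.0187 x 0.449 0.499 zmax 0.087
0.15 284 cx 0.4778 cz 0.0613 R 0.0066 x 0.469 0.486 zmax 0.069
0.17 394 cx 0.4803 cz 0.0649 R 0.0072 x 0.469 0.492 zmax 0.073
0.19 68 cx 0.4826 cz 0.0623 R 0.0059 x 0.476 0.489 zmax 0.069
```

The wrist view shows the roller in its saddle, with the red head at (308,98), the bare end at (301,320) and clear tube between the chocks. The fit puts its middle at (0.4605, 0.0363), heading 8.7°.

```bash
python3 go.py .4605 .0363 .037 -8.7
```

```text
t 1.15 tcp [0.4402 0.081  0.2405] ang -9.29 tilt [ 0.0015 -0.0067 -1.    ] F [ 2.47 -4.53  0.5 ] w 0.0855
lin mm [ 26.7  39.5 203.8] yaw -0.0103
```

```bash
python3 -m jog '{"linear": [[16,25,0],[31,48.7,20],[31,48.7,70],[31,48.7,110],[31,48.7,110],[31,48.7,110]], "yaw": [0,0.005,0.007,0.007,0.007,0.007]}' && python3 go.py .4605 .0363 .037 -8.7
```

```text
time: 1.9
tcp_pos: [0.4615, 0.0369, 0.1328]
tcp_rot: [-3.132, 0.238, -0.003]
contact_force: [0.7, -1.0, 0.4]
grip_width: 0.0856
t 1.9 tcp [0.4615 0.0369 0.1328] ang -8.68 tilt [ 0.0022  0.     -1.    ] F [ 0.7  -1.04  0.38] w 0.0856
lin mm [-1.1  0.8 95.8] yaw 0.0003
```

```bash
python3 -m jog '{"linear": [[-1,0.5,35],[-1,0.5,70],[-1,0.5,90],[-1,0.5,95],[-1,0.5,95]], "yaw": [0,0,0,0,0]}' && python3 -m jog '{"linear": [[0,0,0],[0,0,0],[0,0,0],[0,0,0],[0,0,0],[0,0,0]], "yaw": [0,0,0,0,0,0]}' 1 60 && python3 go.py
```

```text
time: 2.52
tcp_pos: [0.4611, 0.0365, 0.0381]
tcp_rot: [-3.132, 0.238, -0.005]
contact_force: [-0.1, 0.1, 0.5]
grip_width: 0.0857
time: 3.28
tcp_pos: [0.46, 0.0364, 0.0378]
tcp_rot: [-3.132, 0.238, -0.002]
contact_force: [-2.5, 0.2, 5.9]
grip_width: 0.0485
t 3.27 tcp [0.46   0.0364 0.0378] ang -8.71 tilt [ 1.1e-03  1.0e-04 -1.0e+00] F [-2.47  0.22  5.86] w 0.0485
```

```bash
python3 -m jog '{"linear": [[0,0,-15],[0,0,-45],[0,0,-85],[0,0,-120],[0,0,-135],[0,0,-135],[0,0,-135]], "yaw": [0,0,0,0,0,0,0]}' && python3 go.py .655 .164 .17 -0.4; python3 - <<'E'
from workcell import viewer
from h import *
for n,d in(("w1",dict(np.load("w1.npz"))),("w2",viewer.read_camera("wrist"))):
    np.savez(n+".npz",**d); c=cloud(d)
    cv2.imwrite("pics/"+n+".png",d["image"][...,::-1])
    m=(c[...,2]>.06)&(c[...,2]<.115)&(np.abs(c[...,0]-.657)<.06)&(c[...,1]>.02)&(c[...,1]<.32)
    k,l,st,ce=cv2.connectedComponentsWithStats(m.astype(np.uint8))
    for i in range(1,k):
        if st[i,4]>20: Q=c[l==i]; print(n,st[i,4],ce[i].round(1),Q.min(0).round(4),Q.max(0).round(4))
E
```

```text
time: 4.15
tcp_pos: [0.4584, 0.0364, 0.1691]
tcp_rot: [3.132, -0.239, -0.007]
contact_force: [-0.0, 0.2, -6.5]
grip_width: 0.0485
t 4.15 tcp [0.4584 0.0364 0.1691] ang -8.71 tilt [-4.2e-03  3.0e-04 -1.0e+00] F [-0.01  0.16 -6.46] w 0.0485
lin mm [ 175.  -155.9   -1.7] yaw -0.1451
w1 835 [486.4 184.3] [0.631  0.0496 0.0601] [0.6798 0.059  0.1004]
w2 1239 [520.8 149.9] [0.6312 0.0496 0.06  ] [0.6769 0.0588 0.1005]
```

```bash
python3 -m jog '{"linear": [[25,-22,0],[60,-53,0],[95,-85,0],[130,-116,0],[155,-139,0],[165,-147,0],[165,-147,0],[165,-147,0]], "yaw": [0,-0.03,-0.06,-0.09,-0.12,-0.143,-0.143,-0.143]}' ; python3 - <<'E'
from workcell import viewer
from h import *
d=viewer.read_camera("wrist"); np.savez("w3.npz",**d); cv2.imwrite("pics/w3.png",d["image"][...,::-1])
for n in("w2","w3"):
    d=dict(np.load(n+".npz")); c=cloud(d)
    for y0,y1 in((.03,.08),(.25,.30)):
        m=(np.abs(c[...,0]-.657)<.06)&(c[...,1]>y0)&(c[...,1]<y1)
        Q=c[m&(c[...,2]>.06)&(c[...,2]<.11)]; 
        if len(Q)<20: print(n,y0,len(Q)); continue
        print(n,y0,len(Q),"y",np.percentile(Q[:,1],[1,50,99]).round(4),"x",np.percentile(Q[:,0],[.5,99.5]).round(4))
        for z in(.072,.08,.09,.097):
            S=np.sort(Q[abs(Q[:,2]-z)<.004][:,0]); 
            if len(S)>5:
                g=np.diff(S);i=g.argmax();print("   z",z,"gap",S[i].round(4),S[i+1].round(4),"mid",((S[i]+S[i+1])/2).round(4))
    B=c[(c[...,2]>.006)&(c[...,2]<.03)&(np.abs(c[...,0]-.657)<.07)&(c[...,1]>.02)&(c[...,1]<.3)]
    print("base",rect(B),B.min(0).round(4),B.max(0).round(4))
E
python3 go.py .655 .164 .17 -0.4
```

```text
time: 5.2
tcp_pos: [0.644, 0.156, 0.1707]
tcp_rot: [3.141, -0.015, -0.003]
contact_force: [0.3, -0.5, -5.8]
grip_width: 0.0488
w2 0.03 1240 y [0.0504 0.0564 0.0586] x [0.6317 0.6757]
   z 0.072 gap 0.6366 0.6382 mid 0.6374
   z 0.08 gap 0.6465 0.648 mid 0.6472
   z 0.09 gap 0.6471 0.6626 mid 0.6549
   z 0.097 gap 0.6423 0.6672 mid 0.6547
w2 0.25 0
base ((655.8353881835938, 111.11480712890625), (142.0782012939453, 85.51305389404297), 89.44709014892578) [0.6131 0.0403 0.006 ] [0.6989 0.1826 0.03  ]
w3 0.03 0
w3 0.25 180 y [0.2749 0.2781 0.2801] x [0.6648 0.6818]
   z 0.09 gap 0.6727 0.6734 mid 0.673
   z 0.097 gap 0.6708 0.6713 mid 0.6711
base ((698.35986328125, 288.7987365722656), (0.26421791315078735, 2.054171085357666), 65.10786437988281) [0.6974 0.2882 0.008 ] [0.6992 0.2891 0.0085]
t 5.25 tcp [0.6441 0.1559 0.1712] ang -0.57 tilt [-1.1e-03 -4.0e-04 -1.0e+00] F [-0.44  0.5  -5.38] w 0.0482
lin mm [10.8 -8.2  1.1] yaw -0.0029
```

```bash
python3 -m jog '{"linear": [[6,-5,0],[11.7,-9.5,10],[11.7,-9.5,40],[11.7,-9.5,65],[11.7,-9.5,70],[11.7,-9.5,70],[11.7,-9.5,70]], "yaw": [0,0,0,0,0,0,0]}' && python3 go.py .6558 .1654 .0625 -0.55
```

```text
time: 6.12
tcp_pos: [0.6579, 0.1663, 0.1033]
tcp_rot: [-3.141, 0.014, -0.005]
contact_force: [0.6, -0.6, -5.6]
grip_width: 0.0484
t 6.12 tcp [0.6579 0.1663 0.1033] ang -0.52 tilt [ 3.5e-03  7.0e-04 -1.0e+00] F [ 0.58 -0.58 -5.56] w 0.0484
lin mm [-2.2  0.9 40.8] yaw 0.0006
```

```bash
python3 -m jog '{"linear": [[-1,0.5,10],[-1,0.5,15],[-1,0.5,15],[-1,0.5,15]], "yaw": [0,0,0,0]}' && python3 go.py .6558 .1654 .0625 -0.55; python3 - <<'E'
from workcell import viewer
from h import *
d=viewer.read_camera("scene"); cv2.imwrite("pics/s4.png",cv2.resize(d["image"][110:240,290:390,::-1],None,fx=4.5,fy=4.5,interpolation=cv2.INTER_CUBIC))
E
```

```text
time: 6.62
tcp_pos: [0.6558, 0.1656, 0.0863]
tcp_rot: [-3.141, 0.014, -0.0]
contact_force: [-0.5, -0.6, -6.1]
grip_width: 0.0487
t 6.62 tcp [0.6558 0.1656 0.0863] ang -0.52 tilt [ 0.e+00  1.e-04 -1.e+00] F [-0.51 -0.6  -6.11] w 0.0487
lin mm [ 0.   0.2 23.8] yaw 0.0006
```

View pics/s4.png

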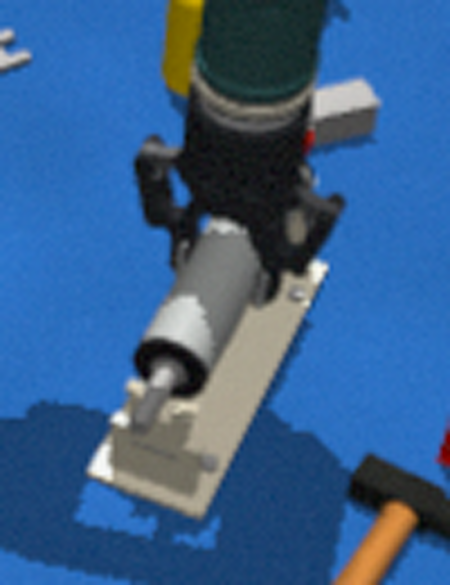

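The crop shows the axle over the near cheek's slot, between the horns at about (135,390) and (185,405). The tube end is inside the cheek. I'll lower it.

```bash
python3 -m jog '{"linear": [[0,0,6],[0,0,12],[0,0,18],[0,0,21],[0,0,22],[0,0,22]], "yaw": [0,0,0,0,0,0]}' && python3 go.py .6558 .1654 .0625 -0.55
```

```text
time: 7.42
tcp_pos: [0.6558, 0.1656, 0.0644]
tcp_rot: [-3.141, 0.014, -0.0]
contact_force: [-0.4, 1.1, -6.1]
grip_width: 0.0484
t 7.42 tcp [0.6558 0.1656 0.0644] ang -0.51 tilt [ 2.e-04  1.e-04 -1.e+00] F [-0.38  1.12 -6.08] w 0.0484
lin mm [-0.   0.2  1.9] yaw 0.0006
```

```bash
python3 -m jog '{"linear": [[0,0,1],[0,0,2],[0,0,2.5],[0,0,2.5]], "yaw": [0,0,0,0]}' && python3 -m jog '{"linear": [[0,0,0],[0,0,0],[0,0,0],[0,0,0],[0,0,0]], "yaw": [0,0,0,0,0]}' 0 && python3 -m jog '{"linear": [[0,0,-20],[0,0,-60],[0,0,-100],[0,0,-140],[0,0,-160],[0,0,-160]], "yaw": [0,0,0,0,0,0]}'; python3 - <<'E'
from workcell import viewer
from h import *
d=viewer.read_camera("wrist"); np.savez("w5.npz",**d)
s=viewer.read_camera("scene"); np.savez("s5.npz",**s)
t=viewer.read_camera("top"); np.savez("t5.npz",**t)
a=cv2.resize(s["image"][120:240,300:390,::-1],None,fx=4,fy=4,interpolation=cv2.INTER_CUBIC)
cv2.imwrite("pics/s5.png",a)
for n,d in(("w",d),("s",s),("t",t)):
  c=cloud(d); m=(np.abs(c[...,0]-.657)<.03)&(c[...,1]>.0)&(c[...,1]<.33)&(c[...,2]>.07)&(c[...,2]<.13);P=c[m]
  for lo,hi in((.01,.045),(.07,.12),(.12,.2),(.2,.26),(.285,.33)):
    S=P[(P[:,1]>lo)&(P[:,1]<hi)]
    if len(S)>8: print(n,lo,len(S),"xmed",np.median(S[:,0]).round(4),"ztop",np.percentile(S[:,2],95).round(4),"y",S[:,1].min().round(4),S[:,1].max().round(4))
E
python3 go.py
```

```text
time: 7.92
tcp_pos: [0.656, 0.1657, 0.0629]
tcp_rot: [-3.141, 0.014, -0.002]
contact_force: [-1.5, -0.2, -0.0]
grip_width: 0.0485
time: 8.55
tcp_pos: [0.6558, 0.1656, 0.0619]
tcp_rot: [-3.141, 0.014, -0.0]
contact_force: [-0.4, 0.3, 0.0]
grip_width: 0.0853
time: 9.3
tcp_pos: [0.657, 0.1658, 0.2265]
tcp_rot: [-3.14, 0.014, -0.012]
contact_force: [-0.2, -0.4, 0.1]
grip_width: 0.0854
w 0.01 282 xmed 0.6554 ztop 0.0933 y 0.0161 0.0448
w 0.07 1993 xmed 0.6553 ztop 0.1106 y 0.07 0.12
w 0.12 3966 xmed 0.6563 ztop 0.1105 y 0.12 0.2
w 0.2 3816 xmed 0.6569 ztop 0.1105 y 0.2 0.26
w 0.285 871 xmed 0.6576 ztop 0.097 y 0.285 0.3153
s 0.01 56 xmed 0.6566 ztop 0.0942 y 0.0126 0.0445
s 0.07 225 xmed 0.6621 ztop 0.111 y 0.0702 0.1196
s 0.12 338 xmed 0.6627 ztop 0.1111 y 0.1203 0.2
s 0.2 230 xmed 0.6629 ztop 0.1112 y 0.2004 0.26
s 0.285 40 xmed 0.6606 ztop 0.0964 y 0.2864 0.3161
t 0.01 39 xmed 0.6546 ztop 0.0944 y 0.0208 0.0438
t 0.07 226 xmed 0.6514 ztop 0.112 y 0.0714 0.1199
t 0.12 146 xmed 0.6535 ztop 0.1123 y 0.1201 0.1975
t 0.2 156 xmed 0.6505 ztop 0.113 y 0.2166 0.2599
t 0.285 12 xmed 0.657 ztop 0.0946 y 0.2854 0.2923
t 9.45 tcp [0.6552 0.1655 0.2207] ang -0.52 tilt [-1.9e-03 -2.0e-04 -1.0e+00] F [-0.68 -0.81 -0.38] w 0.0852
```

View pics/s5.png

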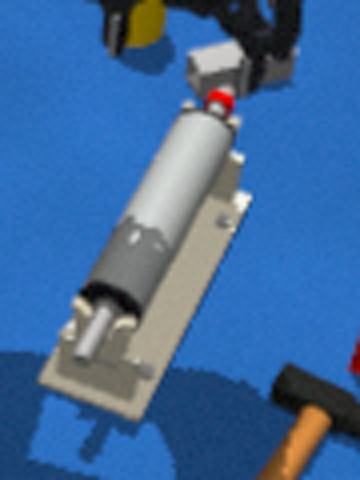

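Roller seated: the tube top is level at 0.1105, both axle ends lie in the slots, and the red head is at crop (220,102). On to the rack.

```bash
python3 go.py .488 -.15 .24 2.5
```

```text
t 9.45 tcp [0.6552 0.1655 0.2207] ang -0.52 tilt [-1.9e-03 -2.0e-04 -1.0e+00] F [-0.68 -0.81 -0.38] w 0.0852
lin mm [-164.4  317.   -18.9] yaw -0.0527
```

```bash
python3 -m jog '{"linear": [[-15,28,-10],[-42,80,-19],[-69,132,-19],[-96,185,-19],[-123,238,-19],[-150,290,-19],[-164,317,-19],[-164,317,-19]], "yaw": [0,-0.01,-0.02,-0.03,-0.04,-0.053,-0.053,-0.053]}' && python3 -m jog '{"linear": [[0,0,0],[0,0,0]], "yaw": [0,0]}'; python3 - <<'E'
from workcell import viewer
from h import *
d=viewer.read_camera("wrist"); np.savez("w6.npz",**d); cv2.imwrite("pics/w6.png",d["image"][...,::-1])
c=cloud(d); m=(c[...,2]>.078)&(c[...,2]<.105)&(np.abs(c[...,0]-.49)<.05)&(c[...,1]>-.38)&(c[...,1]<-.17)
k,l,st,ce=cv2.connectedComponentsWithStats(m.astype(np.uint8))
for i in range(1,k):
    if st[i,4]>40:
        Q=c[l==i]; A=np.c_[2*Q[:,0],2*Q[:,2],np.ones(len(Q))]; r=np.linalg.lstsq(A,(Q[:,0]**2+Q[:,2]**2),rcond=None)[0]
        print(st[i,4],ce[i].round(1),rect(Q),Q.min(0).round(4),Q.max(0).round(4),"circle",r[:2].round(4))
E
python3 go.py
```

```text
time: 10.45
tcp_pos: [0.4874, -0.1513, 0.2392]
tcp_rot: [-3.14, -0.063, 0.004]
contact_force: [0.2, 0.8, 0.1]
grip_width: 0.0852
time: 10.7
tcp_pos: [0.4893, -0.1488, 0.2402]
tcp_rot: [-3.14, -0.072, 0.001]
contact_force: [-1.3, -0.0, -0.1]
grip_width: 0.0852
1189 [272.6 245.8] ((485.5792236328125, -218.43727111816406), (47.26435089111328, 31.011505126953125), 3.6792073249816895) [ 0.4622 -0.2346  0.0781] [ 0.5101 -0.2022  0.0974] circle [0.4859 0.0761]
1004 [273.3 322.2] ((490.8191223144531, -323.35491943359375), (47.29023361206055, 31.356822967529297), 3.5016539096832275) [ 0.4664 -0.3399  0.078 ] [ 0.5153 -0.307   0.0977] circle [0.4909 0.0781]
t 10.75 tcp [ 0.4893 -0.1488  0.2404] ang 2.64 tilt [-5.e-04  6.e-04 -1.e+00] F [ 0.07 -0.43  0.69] w 0.0854
```

View pics/w6.png

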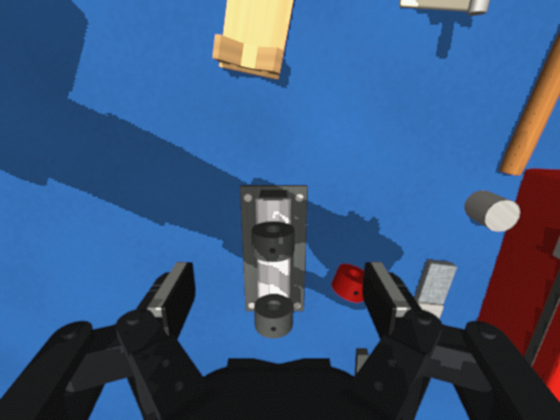

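The wrist view shows the black collars at (272,246) and (273,322). The red look-alike is at (350,283) and has to be kept clear of, so I'll check its extents before going down.

```bash
python3 - <<'E'
from h import *
d=dict(np.load("w6.npz")); c=cloud(d); im=d["image"].astype(int)
m=(im[...,0]>120)&(im[...,1]<60)&(c[...,0]<.60)&(c[...,0]>.5)&(c[...,2]>.003)
Q=c[m]; print(len(Q),np.percentile(Q,[1,99],axis=0).round(3))
E
python3 go.py .4857 -.2184 .12 2.8
```

```text
395 [[ 0.56  -0.313  0.017]
 [ 0.6   -0.134  0.327]]
t 10.75 tcp [ 0.4893 -0.1488  0.2404] ang 2.64 tilt [-5.e-04  6.e-04 -1.e+00] F [ 0.07 -0.43  0.69] w 0.0854
lin mm [ -6.7  69.4 120.4] yaw -0.0029
```

```bash
python3 -m jog '{"linear": [[-3,25,10],[-6.7,60,40],[-6.7,69.4,80],[-6.7,69.4,110],[-6.7,69.4,120],[-6.7,69.4,120],[-6.7,69.4,120]], "yaw": [0,-0.003,-0.003,-0.003,-0.003,-0.003,-0.003]}' 0.15 && python3 go.py .4857 -.2184 .049 2.8
```

```text
time: 11.62
tcp_pos: [0.4864, -0.2197, 0.1227]
tcp_rot: [3.139, 0.075, 0.005]
contact_force: [0.4, -0.4, 0.9]
grip_width: 0.0727
t 11.62 tcp [ 0.4864 -0.2197  0.1227] ang 2.74 tilt [ 0.003  -0.0016 -1.    ] F [ 0.39 -0.4   0.91] w 0.0727
lin mm [-0.9 -1.5 73.7] yaw -0.0011
```

```bash
python3 -m jog '{"linear": [[0,0,30],[0,0,55],[0,0,68],[0,0,71.5],[0,0,71.5],[0,0,71.5]], "yaw": [0,0,0,0,0,0]}' && python3 -m jog '{"linear": [[0,0,0],[0,0,0],[0,0,0],[0,0,0],[0,0,0]], "yaw": [0,0,0,0,0]}' 1 50 && python3 go.py
```

```text
time: 12.38
tcp_pos: [0.4861, -0.22, 0.0506]
tcp_rot: [3.14, 0.074, 0.003]
contact_force: [0.0, -0.8, -0.1]
grip_width: 0.0726
time: 13.0
tcp_pos: [0.4858, -0.2199, 0.0504]
tcp_rot: [3.14, 0.074, 0.002]
contact_force: [-0.2, 0.0, 5.7]
grip_width: 0.0491
t 13.0 tcp [ 0.4858 -0.2199  0.0504] ang 2.69 tilt [ 1.6e-03 -9.0e-04 -1.0e+00] F [-0.22  0.01  5.69] w 0.0491
```

```bash
python3 -m jog '{"linear": [[0,0,-10],[0,0,-30],[0,0,-45],[0,0,-45],[0,0,-45],[0,0,-45]], "yaw": [0,0,0,0,0,0]}' && python3 -m jog '{"linear": [[0,0,0],[0,0,0]], "yaw": [0,0]}' && python3 -m jog '{"linear": [[0,0,0]], "yaw": [0]}' && python3 -m jog '{"linear": [[0,0,0]], "yaw": [0]}' && python3 go.py
```

```text
time: 13.75
tcp_pos: [0.4846, -0.2192, 0.0932]
tcp_rot: [-3.14, -0.074, 0.003]
contact_force: [0.9, -0.4, -1.8]
grip_width: 0.0489
time: 14.0
tcp_pos: [0.4851, -0.2195, 0.0939]
tcp_rot: [-3.14, -0.074, 0.001]
contact_force: [1.0, -0.2, -1.5]
grip_width: 0.0494
time: 14.12
tcp_pos: [0.4852, -0.2195, 0.0942]
tcp_rot: [-3.141, -0.074, 0.0]
contact_force: [0.2, 0.5, -1.1]
grip_width: 0.0489
time: 14.25
tcp_pos: [0.4853, -0.2195, 0.0943]
tcp_rot: [-3.141, -0.074, -0.0]
contact_force: [-0.4, -0.8, -3.1]
grip_width: 0.0496
t 14.25 tcp [ 0.4853 -0.2195  0.0943] ang 2.69 tilt [ 1.e-04  0.e+00 -1.e+00] F [-0.43 -0.78 -3.15] w 0.0496
```

```bash
cat > weigh.py <<'E'
from workcell import viewer,telemetry
import numpy as np
F=[];J=[]
for i in range(10):
    viewer.read_camera("wrist"); o=telemetry.observe(); F.append(o["contact_force"][2]); J.append(o["joint_efforts"][1:3])
print("Fz",np.mean(F).round(2),"sd",np.std(F).round(2),"J",np.mean(J,0).round(3),o["tcp_pos"].round(4))
E
python3 weigh.py; python3 - <<'E'
from workcell import viewer
from h import *
s=viewer.read_camera("scene"); c=cloud(s)
t=viewer.read_camera("top"); ct=cloud(t)
for n,c in(("s",c),("t",ct)):
    m=(np.abs(c[...,0]-.488)<.06)&(c[...,1]>-.26)&(c[...,1]<-.18)&(c[...,2]>.05)&(c[...,2]<.11); print(n,len(c[m]),rect(c[m]) if m.sum()>5 else 0)
cv2.imwrite("pics/s7.png",cv2.resize(s["image"][210:330,170:290,::-1],None,fx=4,fy=4,interpolation=cv2.INTER_CUBIC))
E
python3 go.py
```

```text
Fz -1.49 sd 0.35 J [-35.39  -30.189] [ 0.4853 -0.2195  0.0943]
s 117 ((495.7845764160156, -232.9803466796875), (66.93343353271484, 56.414634704589844), 32.17198181152344)
t 2 0
t 14.85 tcp [ 0.4853 -0.2195  0.0943] ang 2.7 tilt [ 1.e-04  1.e-04 -1.e+00] F [ 0.42  0.5  -1.14] w 0.0492
```

```bash
python3 -m jog '{"linear": [[0,0,15],[0,0,30],[0,0,40],[0,0,44],[0,0,44.5],[0,0,44.5],[0,0,44.5]], "yaw": [0,0,0,0,0,0,0]}' && python3 go.py && python3 -m jog '{"linear": [[0,0,0],[0,0,0],[0,0,0],[0,0,0]], "yaw": [0,0,0,0]}' 0.15 && python3 -m jog '{"linear": [[0,0,-15],[0,0,-45],[0,0,-75],[0,0,-95],[0,0,-100],[0,0,-100]], "yaw": [0,0,0,0,0,0]}' && python3 go.py .4909 -.3233 .15 2.8
```

```text
time: 15.72
tcp_pos: [0.4856, -0.2195, 0.0503]
tcp_rot: [3.141, 0.074, 0.001]
contact_force: [-0.5, 0.7, 3.1]
grip_width: 0.0491
t 15.72 tcp [ 0.4856 -0.2195  0.0503] ang 2.7 tilt [ 1.e-03 -1.e-04 -1.e+00] F [-0.51  0.74  3.1 ] w 0.0491
time: 16.23
tcp_pos: [0.4852, -0.2195, 0.0497]
tcp_rot: [-3.141, -0.074, 0.0]
contact_force: [0.0, -0.3, -0.3]
grip_width: 0.0728
time: 16.98
tcp_pos: [0.4853, -0.2196, 0.1501]
tcp_rot: [3.14, 0.074, 0.001]
contact_force: [-0.2, -0.6, -0.0]
grip_width: 0.073
t 16.98 tcp [ 0.4853 -0.2196  0.1501] ang 2.69 tilt [ 7.e-04 -3.e-04 -1.e+00] F [-0.21 -0.6  -0.02] w 0.073
lin mm [  0.7 103.9   0.2] yaw -0.0018
```

```bash
python3 -m jog '{"linear": [[0,25,0],[0,65,0],[0,95,10],[0.7,103.9,40],[0.7,103.9,75],[0.7,103.9,94],[0.7,103.9,100],[0.7,103.9,100]], "yaw": [0,0,0,0,0,0,0,0]}' && python3 go.py .4909 -.3233 .050 2.8
```

```text
time: 17.98
tcp_pos: [0.4911, -0.3232, 0.0501]
tcp_rot: [3.141, 0.074, 0.0]
contact_force: [0.1, -0.3, 1.0]
grip_width: 0.0725
t 17.98 tcp [ 0.4911 -0.3232  0.0501] ang 2.71 tilt [ 3.e-04 -1.e-04 -1.e+00] F [ 0.09 -0.33  0.96] w 0.0725
lin mm [-0.2  0.1  0.1] yaw -0.0015
```

```bash
python3 -m jog '{"linear": [[0,0,0],[0,0,0],[0,0,0],[0,0,0],[0,0,0]], "yaw": [0,0,0,0,0]}' 1 60 && python3 -m jog '{"linear": [[0,0,-10],[0,0,-30],[0,0,-45],[0,0,-45],[0,0,-45],[0,0,-45],[0,0,-45]], "yaw": [0,0,0,0,0,0,0]}' && python3 weigh.py; python3 go.py
```

```text
time: 18.6
tcp_pos: [0.4909, -0.3241, 0.0521]
tcp_rot: [3.138, 0.074, 0.001]
contact_force: [-4.7, -0.5, 5.6]
grip_width: 0.0487
time: 19.48
tcp_pos: [0.4905, -0.323, 0.0939]
tcp_rot: [-3.14, -0.074, 0.002]
contact_force: [0.4, 0.8, -3.4]
grip_width: 0.0489
Fz -3.77 sd 0.5 J [-41.963 -31.386] [ 0.4909 -0.3233  0.0949]
t 19.98 tcp [ 0.4909 -0.3233  0.0949] ang 2.69 tilt [ 2.e-04 -0.e+00 -1.e+00] F [ 0.32 -0.43 -3.6 ] w 0.0493
```

Fz was −1.49 N for the collar nearer the roller and −3.77 N for the far one. The far one is steel and I'm holding it. The lighter one is back in the rack. Now to the fit point.

```bash
python3 go.py .6546 -.0193 .17 -0.55
```

```text
t 19.98 tcp [ 0.4909 -0.3233  0.0949] ang 2.69 tilt [ 2.e-04 -0.e+00 -1.e+00] F [ 0.32 -0.43 -3.6 ] w 0.0493
lin mm [ 177.8 -296.   -75.1] yaw 0.0566
```

```bash
python3 -m jog '{"linear": [[0,0,-25],[0,0,-60],[20,-33,-75],[50,-83,-75],[80,-133,-75],[110,-183,-75],[140,-233,-75],[160,-267,-75]], "yaw": [0,0,0.01,0.02,0.03,0.04,0.05,0.0566]}' && python3 -m jog '{"linear": [[12,-20,0],[18,-28,0],[18,-28,0],[18,-28,0],[18,-28,0]], "yaw": [0,0,0,0,0]}'; python3 go.py .6546 -.0193 .0671 -0.55;  python3 - <<'E'
from workcell import viewer
from h import *
d=viewer.read_camera("wrist"); np.savez("w8.npz",**d); cv2.imwrite("pics/w8.png",d["image"][...,::-1])
c=cloud(d)
m=(np.abs(c[...,0]-.657)<.03)&(c[...,1]>.0)&(c[...,1]<.33)&(c[...,2]>.08)&(c[...,2]<.13);P=c[m]
for y0 in np.arange(.01,.31,.02):
    S=P[abs(P[:,1]-y0)<.01]
    if len(S)>25:
        A=np.c_[2*S[:,0],2*S[:,2],np.ones(len(S))]; r=np.linalg.lstsq(A,(S[:,0]**2+S[:,2]**2),rcond=None)[0]; print(y0.round(2),len(S),r[:2].round(4),S[:,1].min().round(4),"ztop",np.percentile(S[:,2],98).round(4))
m=(np.abs(c[...,0]-.655)<.04)&(np.abs(c[...,1]+.02)<.035)&(c[...,2]>.14)&(c[...,2]<.24); print("collar?",m.sum(),np.percentile(c[m],[2,50,98],axis=0).round(4) if m.sum() else 0)
E
```

```text
time: 20.98
tcp_pos: [0.639, -0.0463, 0.1697]
tcp_rot: [-3.141, 0.012, -0.0]
contact_force: [0.4, -1.7, -3.0]
grip_width: 0.0487
time: 21.6
tcp_pos: [0.656, -0.0226, 0.17]
tcp_rot: [3.141, -0.018, -0.0]
contact_force: [-0.1, -0.2, -3.9]
grip_width: 0.049
t 21.6 tcp [ 0.656  -0.0226  0.17  ] ang -0.65 tilt [-0.e+00 -2.e-04 -1.e+00] F [-0.13 -0.22 -3.89] w 0.049
lin mm [ -1.5  -3.3 102.9] yaw -0.0018
0.01 97 [0.6549 0.0858] 0.0158 ztop 0.0929
0.03 532 [0.6549 0.0859] 0.02 ztop 0.0934
0.05 1100 [0.6557 0.1129] 0.04 ztop 0.0991
0.07 1900 [0.6554 0.0948] 0.06 ztop 0.1108
0.09 2529 [0.6555 0.0854] 0.08 ztop 0.1108
0.11 2618 [0.6557 0.0855] 0.1 ztop 0.1109
0.13 31 [0.6558 0.0849] 0.1201 ztop 0.1003
collar? 16649 [[ 0.6172 -0.0348  0.1727]
 [ 0.6556 -0.0119  0.209 ]
 [ 0.6929 -0.0063  0.238 ]]
```

View pics/w8.png

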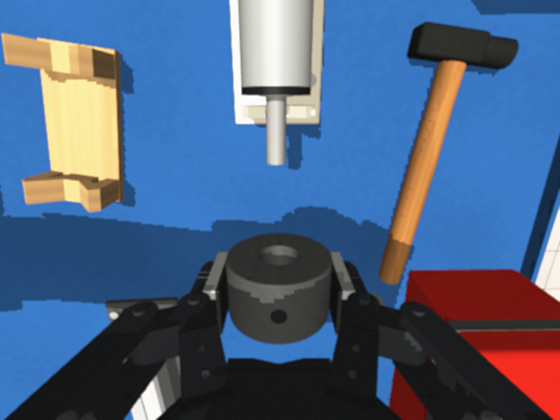

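The wrist view shows the collar held with its bore at (280,255), pointing at the axle end at (276,163). I'll measure its front face in the same frame.

```bash
cat > face.py <<'E'
import sys
from h import *
from workcell import telemetry
from scipy.spatial.transform import Rotation as R
def face(d,yc):
    c=cloud(d); 
    m=np.zeros(c.shape[:2],bool); m[225:350,215:345]=True
    m&=(np.abs(c[...,0]-.6555)<.0245)
    P=c[m]
    # front face: RANSAC-like: plane close to the largest-y layer
    sel=P[:,1]>np.percentile(P[:,1],97)-.006
    for _ in range(6):
        Q=P[sel]; A=np.c_[Q[:,0],Q[:,2],np.ones(len(Q))]; k=np.linalg.lstsq(A,Q[:,1],rcond=None)[0]
        sel=np.abs(P[:,1]-(P[:,0]*k[0]+P[:,2]*k[1]+k[2]))<.0015
    Q=P[sel]; print("face n",sel.sum(),"dy/dx deg",np.degrees(np.arctan(k[0])).round(2),"dy/dz deg",np.degrees(np.arctan(k[1])).round(2))
    (cx,cz),r=cv2.minEnclosingCircle(np.float32(Q[:,[0,2]]*1000)); print("encl",cx,cz,r,"x",np.percentile(Q[:,0],[.5,99.5]).round(4),"z",np.percentile(Q[:,2],[.5,99.5]).round(4),"yface at c",(cx/1e3*k[0]+cz/1e3*k[1]+k[2]).round(4))
d=dict(np.load(sys.argv[1])); face(d,0)
E
python3 face.py w8.npz; python3 go.py
```

```text
face n 4432 dy/dx deg -0.55 dy/dz deg 0.66
encl 656.6337280273438 206.7541961669922 44.025997161865234 x [0.6329 0.6794] z [0.1654 0.2462] yface at c -0.0073
t 21.65 tcp [ 0.6561 -0.0223  0.17  ] ang -0.64 tilt [ 1.e-04 -1.e-04 -1.e+00] F [ 0.56  0.79 -3.83] w 0.0489
```

```bash
python3 - <<'E'
from h import *
d=dict(np.load("w8.npz")); c=cloud(d); print("collar-part rows col 280:")
for v in range(228,345,4): print(v,c[v,280].round(4),d["image"][v,280].tolist(), c[v,250].round(4), c[v,310].round(4))
E
```

```text
collar-part rows col 280:
228 [ 6.575e-01 -7.720e-02 -6.000e-04] [36, 74, 120] [ 0.623  -0.0761  0.0009] [ 6.921e-01 -7.740e-02 -2.000e-04]
232 [ 6.574e-01 -8.180e-02  3.000e-04] [38, 68, 107] [ 6.227e-01 -8.150e-02  2.000e-04] [ 0.6921 -0.082   0.0007]
236 [ 0.6573 -0.0074  0.1683] [46, 47, 45] [ 6.225e-01 -8.650e-02  2.000e-04] [ 6.923e-01 -8.720e-02  5.000e-04]
240 [ 0.6572 -0.008   0.172 ] [47, 47, 46] [ 0.6416 -0.0071  0.1734] [ 0.6729 -0.0077  0.1729]
244 [ 0.6572 -0.007   0.1785] [49, 50, 47] [ 0.642  -0.0073  0.1775] [ 0.6724 -0.0074  0.1781]
248 [ 0.6572 -0.0089  0.1791] [112, 114, 109] [ 0.6424 -0.0072  0.1821] [ 0.6719 -0.0071  0.1829]
252 [ 0.6572 -0.0116  0.1784] [113, 117, 112] [ 0.6428 -0.007   0.1865] [ 0.6716 -0.0078  0.1856]
256 [ 0.6571 -0.0138  0.1785] [70, 73, 70] [ 0.6432 -0.0069  0.1906] [ 0.6713 -0.0079  0.1895]
260 [ 0.6571 -0.0157  0.1792] [68, 71, 67] [ 0.6434 -0.0072  0.1938] [ 0.6709 -0.0077  0.1934]
264 [ 0.6571 -0.018   0.1793] [65, 66, 63] [ 0.6438 -0.0068  0.198 ] [ 0.6704 -0.0072  0.1978]
268 [ 0.6571 -0.0074  0.2005] [46, 46, 45] [ 0.644  -0.0073  0
[... 1166 characters left out ...]
0.026   0.2089]
320 [ 0.6569 -0.0248  0.2126] [28, 27, 27] [ 0.6442 -0.026   0.211 ] [ 0.6696 -0.0271  0.21  ]
324 [ 0.6568 -0.0274  0.212 ] [59, 61, 59] [ 0.6439 -0.0297  0.2091] [ 0.6697 -0.0295  0.2097]
328 [ 0.6568 -0.0281  0.2135] [63, 65, 62] [ 0.6439 -0.0307  0.2104] [ 0.6698 -0.0317  0.2096]
332 [ 0.6568 -0.0305  0.2131] [63, 65, 62] [ 0.6438 -0.0329  0.2103] [ 0.67   -0.035   0.2084]
336 [ 0.6568 -0.0324  0.2134] [64, 64, 62] [ 0.6436 -0.0358  0.2096] [ 0.6699 -0.0363  0.2093]
340 [ 0.6568 -0.0345  0.2133] [64, 64, 61] [ 6.159e-01 -2.389e-01  2.000e-04] [ 0.6959 -0.2399  0.    ]
344 [ 6.558e-01 -2.457e-01  6.000e-04] [61, 100, 151] [ 0.6158 -0.2442  0.0016] [ 0.6959 -0.2455  0.0012]
```

```bash
python3 -m jog '{"linear": [[-1.5,-3,20],[-1.5,-3,50],[-1.5,-3,80],[-1.5,-3,97],[-1.5,-3,102],[-1.5,-3,102.5],[-1.5,-3,102.5],[-1.5,-3,102.5]], "yaw": [-0.0016,-0.0016,-0.0016,-0.0016,-0.0016,-0.0016,-0.0016,-0.0016]}' && python3 -m jog '{"linear": [[0,0,0],[0,0,0],[0,0,0]], "yaw": [0,0,0]}'; python3 go.py .6546 -.0193 .0674 -0.55;  python3 - <<'E'
from workcell import viewer
from h import *
d=viewer.read_camera("wrist"); np.savez("w9.npz",**d); cv2.imwrite("pics/w9.png",d["image"][...,::-1])
c=cloud(d)
m=(np.abs(c[...,0]-.6549)<.004)&(c[...,1]>.0)&(c[...,1]<.05)&(c[...,2]>.07)&(c[...,2]<.13);P=c[m]
print("axle",len(P),"end y",np.sort(P[:,1])[:5].round(4),"ztop",np.percentile(P[:,2],[50,98]).round(4))
m=(np.abs(c[...,0]-.6549)<.002)&(c[...,1]>-.04)&(c[...,1]<.0)&(c[...,2]>.07)&(c[...,2]<.13);P=c[m]
print("collar top",np.median(P[P[:,2]>.107][:,2]).round(4),"face y",np.median(P[(P[:,1]>-.008)][:,1]).round(4))
s=viewer.read_camera("scene"); t=viewer.read_camera("top")
a=cv2.resize(s["image"][130:310,180:400,::-1],None,fx=3.4,fy=3.4,interpolation=cv2.INTER_CUBIC); cv2.imwrite("pics/s9.png",a)
c=cloud(t); m=(c[...,2]>.078)&(c[...,2]<.105)&(np.abs(c[...,0]-.49)<.05)&(c[...,1]>-.38)&(c[...,1]<-.17); print("rack collar",rect(c[m]),c[m].max(0).round(4))
E
```

```text
time: 22.65
tcp_pos: [0.6557, -0.0183, 0.0687]
tcp_rot: [3.141, -0.012, 0.004]
contact_force: [0.5, -0.4, -3.2]
grip_width: 0.0487
time: 23.02
tcp_pos: [0.6549, -0.0182, 0.0673]
tcp_rot: [-3.141, 0.012, -0.0]
contact_force: [-1.0, 0.0, -4.1]
grip_width: 0.0487
t 23.02 tcp [ 0.6549 -0.0182  0.0673] ang -0.46 tilt [ 1.e-04  1.e-04 -1.e+00] F [-0.99  0.05 -4.13] w 0.0487
lin mm [-0.3  1.1 -0.1] yaw 0.0016
axle 1514 end y [0.0157 0.016  0.016  0.0162 0.0162] ztop [0.0921 0.0935]
collar top 0.1105 face y -0.0034
rack collar ((486.89630126953125, -213.7166290283203), (45.47920608520508, 29.39727020263672), 0.43706175684928894) [ 0.5096 -0.199   0.1024]
```

View pics/s9.png

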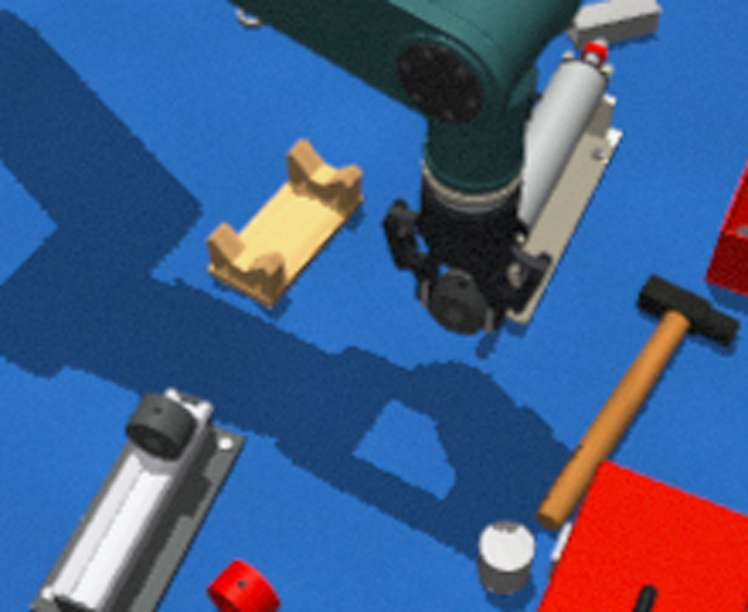

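View pics/w9.png

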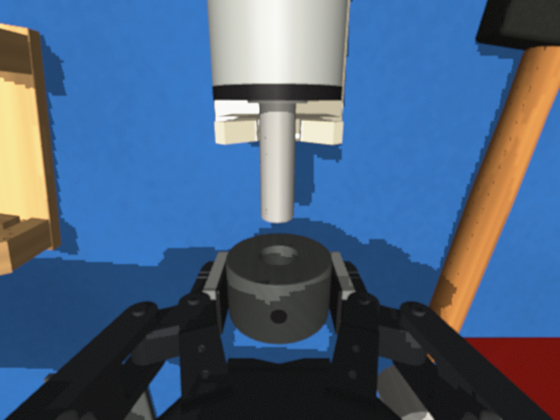

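The views show the lighter collar seated in the rack at (162,425) in the scene crop. The held collar is in line with the bare axle end at (277,215) in the wrist view, with a 19.3 mm gap. One small trim, then I'll hand it in.

```bash
python3 -m jog '{"linear": [[-0.3,0.8,0],[-0.3,0.8,0],[-0.3,0.8,0],[-0.3,0.8,0],[-0.3,0.8,0],[-0.3,0.8,0],[-0.3,0.8,0],[-0.3,0.8,0]], "yaw": [0,0,0,0,0,0,0,0]}' && python3 go.py .6546 -.0193 .0674 -0.55 && python3 -c "
from workcell import workorder
print(workorder.sign_off())"
```

```text
time: 24.18
tcp_pos: [0.6546, -0.019, 0.0673]
tcp_rot: [-3.142, 0.013, -0.0]
contact_force: [-1.3, 0.2, -3.9]
grip_width: 0.0488
t 24.18 tcp [ 0.6546 -0.019   0.0673] ang -0.46 tilt [ 0.e+00  1.e-04 -1.e+00] F [-1.25  0.2  -3.89] w 0.0488
lin mm [ 0.   0.3 -0.1] yaw 0.0016
the job is handed in; nothing more can be done
None
```

The job is done and handed in at 24.2 s; no verdict was given.

- **Roller:** It lies in the bracket with the axle down in both slots and has been let go. The tube top read level at about 0.111 m, which puts the axis at about 0.085 m, where it should rest.
- **Collars:** Lifted one at a time, they pulled 1.5 N (the one nearer the roller) and 3.8 N (the far one). The lighter one is back in the V-rack and looked properly seated in the last scene view.
- **Finish:** The heavier collar is held in line with the bare axle end. The gap measured 19.3 mm, and I then moved it back 0.8 mm to about 20 mm. Its centre height matched the axle's to within about 0.5 mm, and the headings agree within 0.1°. I did not take another picture after that last small move; the arm's own readings confirmed it.

No check failed. The top and scene cameras disagreed by about 5 mm in y, so I used the wrist camera for the final positions. Nothing else on the bench was approached, though I didn't measure those things again at the end.

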